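# Blow the screw fixture clear, then be the third hand for the lock housing

## Task

Clear the screw fixture with the air gun clamped on it: squeeze its lever fully home for a second and let it spring right back. Then stand the large square-sided lock housing on the fixture's bed, screw hole towards the fence and in line with the bush, its end up to the low end stop, and press it flush against the sponge-faced fence with a steady push of about 10 N so that the person opposite can drive the screw through the bush. Finish while still holding and pressing it there, do not let go, and leave the other things on the table alone.

Things in the scene. Friction and masses are not known exactly. Their poses are not given: they have to be found in the camera images.
- fixture: Screw fixture, fixed: dark steel base 150 x 330 mm (x -75..75, y -185..145), its top, the bed, 12 mm above the table. Origin on the table, z up; +x points from the robot's side to the fence, the way to press. Fence 96 mm long at y = 85 mm, 50 mm high over the table; nest before it open to -x, -y and above. Air gun at the -y end. Nothing higher than 85 mm.
- end_stop (a point): Middle of the working face (facing -y) of the end stop, a low steel strip on the +y side of the nest, 29 mm to +y of the bush, 50 mm long along x: a housing in line with the bush clears it by 1 mm. This point is at the strip's top edge, 8 mm above the bed: fingertips there must stay higher. Axes as the fixture's.
- pad: Black sponge-rubber facing of the fence, 86 mm along y, 10 mm thick, 15 to 49 mm above the table, with a 14 mm window at the bush. Origin in the centre of its free face, axes as the fixture's; the free face is at the fixture's x = 36 mm. Pressed towards +x it gives like a spring, 2.5 N per mm (10 N is 4 mm), at most 8 mm. Leaning on the bed adds drag to the push.
- bush (a point): Where the axis of the screw bush (along x) crosses the unpressed free face of the sponge facing: 20 mm above the bed, fixture x = 36, y = 85 mm, axes as the fixture's. The housing's screw hole belongs here in y and z, and further on in x by as much as the sponge is pressed in.
- lock: Large blue lock housing, loose, 0.11 to 0.23 kg: upright block 38 (x) x 56 (y) x 44 mm tall, plus a round barrel along y on its top rear (x = -9 mm) reaching 53 mm high. Origin under its centre, z up. Screw hole in the +x face, away from the barrel; that face starts turned from the robot, up to 35 degrees askew, in one of three places. Grip the flat faces at y = +-28 mm.
- lock_hole (a point): Mouth of the housing's screw hole: on its +x face (x = 19 mm), mid-width, 20 mm above its underside; axes as the housing's.
- gun_grip (a point): Where to squeeze the air gun: on the axis of its handle, a fixed level rod along y, 24 mm thick, 68 mm above the table, free for 40 mm either way along y and 43 mm below. Axes as the fixture's. The lever runs along its -x side. Close the pads along x: one on the handle's +x side (12 mm from the axis), one on the lever's outside.
- lever (a point): Outside of the gun's lever (steel strip 15 mm tall, 4 mm thick) beside gun_grip, at the same height; moves with the lever. At rest it is about 40 mm to -x of the handle's axis, squeezed home about 22 mm.
- trigger (a joint): Angle of the gun's lever: 0 sprung out at rest, 0.26 rad squeezed home on its stop, turning towards the handle (+x). Hinged on an upright pin 69 mm to +y of gun_grip and 20 mm to -x of the handle's axis. About 8 N beside gun_grip squeezes it home; it springs back when let go.
- barrel: Bystander: round blue lock barrel, 42 mm across, 50 mm tall, upright. Origin under its centre.
- flat_lock: Bystander: low flat blue lock, 24 x 60 x 28 mm. Origin under its centre.
- driver: Bystander: black-handled screwdriver lying beyond the fixture, about 200 mm long. Origin under its middle.
- tin: Bystander: flat green tin, 74 mm across, 28 mm tall. Origin under its centre.
- cup: Bystander: clear cup of ferrules, 68 mm across the rim, 75 mm tall. Origin under its centre.
- tape: Bystander: roll of packing tape lying flat, 104 mm across, 45 mm tall. Origin under its centre.
- flask: Bystander: green glass flask, 64 mm across, 190 mm tall. Origin under its centre.

How it is judged (in metres and radians):
On the way, in this order (a step that is already met when the one before it is completed fails the run):
1. the air gun's lever is squeezed home (at least 0.22 rad) for half a second (value of joint trigger above 0.22 rad), for 0.5 s.
2. the lever is let go and has sprung back (below 0.03 rad) (value of joint trigger below 0.03 rad), for 0.2 s.
3. the housing is on the bed, in line with the bush, flush with the fence, pressed with 6 to 15 N by the fingers for half a second (y of lock_hole in the frame of bush between -0.004 and 0.004 m and z of lock_hole in the frame of bush between -0.0025 and 0.003 m and x of lock_hole in the frame of bush above 0.0005 m and angle between the x axis of lock and the x axis of fixture, either way round below 0.06 rad and angle between lock's own z axis and vertical below 0.06 rad and contact force between lock and pad between 6 and 15 N and contact force between the fingers and lock above 1.5 N), for 0.5 s.
At the end, for the whole second after the job is handed in: Still held: the housing stands at rest upright on the bed (within 3 mm, 0.06 rad), its hole within 4 mm of the bush along the fence, flush (0.06 rad), fingers on it, its push on the sponge facing between 6 and 15 N through the last second; the lever is sprung back (all of step 3 and linear speed of lock below 0.01 m/s and value of joint trigger below 0.03 rad); the arm keeps its last pose, push and grip.
It fails at once if another thing on the table is disturbed (moved over 20 mm) (distance of any of barrel, flat_lock, driver, tin, cup, tape, flask from where it was at the start of the episode above 0.02 m).
It also fails if it takes over 64 s, if anything falls off the work surface, if the arm or the gripper's body presses on something with over 40 N, if the wrist force passes 120 N, or if a joint passes its speed limit or range.

## Robot

A 6-joint arm with a two-finger parallel gripper is mounted at the origin on the work surface. World frame = base frame: x ahead of the robot, y to its left, z up, the work surface at z = 0. Lengths are in m, angles in degrees, forces in N, time in s.
With the tool pointing down it reaches from about 0.4 to 0.825 m from the base axis. Payload 7 kg.
Tool frame: the origin (TCP) lies midway between the tips of the shut fingers; the grasp point (between the pads) lies 19 mm behind it; z points along the fingers, y is the direction in which the jaws open and shut (so a half turn about z gives the same grasp; the last joint's range is limited). The gripper opens to 88 mm and grips with 3 to 60 N. Pads are 19 mm wide; open, the fingers measure 130 mm over their backs; the gripper's body (78 mm by 193 mm) begins 47 mm behind the grasp point.
Start: joints at [-54.253, 20.546, 0.682, 0, -70.136, -16.507], TCP at [0.222, -0.637, 0.204] pointing down, gripper open.
Joint ranges: [-176.03, 176.03], [-82.01, 121.73], [-58.28, 71.71], [-173.87, 95.51], [-174.79, -0.11], [-173.66, 173.66]. Speed limits (degrees/s): [136.94, 136.94, 172.46, 180, 180, 180].

## Interface

Orientations are given as a 3x3 rotation matrix whose columns are the frame's x, y, z axes.
In Python, from rig import robot gives the robot as it stands. Calls block until the motion is done:
- robot.goto(position, orientation): joint-space move of the TCP to a pose.
- robot.servo_line(position, ori=None, speed=0.15): straight line of the TCP; ori=None keeps the orientation; speed is the mean speed in m/s.
- robot.movej(angles): joint-space move.
- robot.move_gripper(opening): opening from 0.0 (shut) to 1.0 (fully open); the grip force is fixed at half the most; returns when the fingers have stopped.
- robot.dwell(seconds).
- robot.ik(position, orientation): joint angles nearest the present ones, or None.
- robot.grab_frame(name): name is "side" or "top"; returns (picture, depth): 480x640x3 uint8, red, green, blue; 480x640 float32, m along the optical axis (not along the pixel's ray), 0 where there is no reading.
- robot.camera_info(name): a dict with "vfov" (degrees; the focal length in pixels is half the picture's height over the tangent of half this angle, whatever the lens; pixels are square), "cx", "cy" (the principal point, pixels), "view" (4x4, takes a point from world to camera coordinates). Camera axes: x right, y down, z forward; pixel columns grow to the right and rows downward; lengths in m; the calibration is good to about 2 mm. A picture is of the moment at which its call begins. camera_info takes no time and is no camera call.
A pose or a line that the arm cannot do raises robot.Unreachable and nothing moves.
- robot.job_done(): hands the job in, once; it reports no verdict.
Readings, each from a call of its own:
- robot.read_t(): time.
- robot.read_qpos(): joint angles.
- robot.read_qvel(): joint speeds.
- robot.read_effort(): joint torques, N m.
- robot.read_position(): TCP position.
- robot.read_tcp_rot(): TCP orientation.
- robot.read_force(): force on the tool from outside, world axes, zero at the start.
- robot.read_ft_torque(): the same for the moment, N m.
- robot.read_grip_width(): opening from 0.0 (shut) to 1.0 (fully open).
Only numpy, scipy, OpenCV 4.12 (cv2) and the standard library are available. Lean on these libraries where they do the work, as an engineer would, in place of code of your own. Each camera call takes 0.05 s, during which the arm holds its last target. There are 200 camera calls.

## Working session

There is one attempt and no reset: what is moved stays moved. The work goes in short steps, each a Python script; the robot and the scene stay as the last script left them, time stands still between calls to the robot, and variables do not carry over. Pictures are saved under pics/ and viewed, about 8 in all and at most 12, crops included, and the job is handed in when it is done.

```bash
mkdir -p pics; ls; cat > h.py <<'E'
import numpy as np, cv2
from rig import robot
def cam(n):
    c=robot.camera_info(n); V=np.array(c["view"]); f=240/np.tan(np.radians(c["vfov"])/2); return f,c["cx"],c["cy"],V
def grab(n,name=None):
    p,d=robot.grab_frame(n)
    if name: cv2.imwrite(f"pics/{name}.png",cv2.cvtColor(p,cv2.COLOR_RGB2BGR))
    np.save(f"{n}.npy",d); np.save(f"{n}_rgb.npy",p)
    return p,d
def ray(n,u,v):
    f,cx,cy,V=cam(n); R=V[:3,:3]; o=-R.T@V[:3,3]
    return o,R.T@np.array([(u-cx)/f,(v-cy)/f,1])
def onz(n,u,v,z):
    o,d=ray(n,u,v); return o+d*(z-o[2])/d[2]
def cloud(n,d):
    f,cx,cy,V=cam(n); v,u=np.mgrid[:480,:640]
    P=np.stack([(u-cx)/f*d,(v-cy)/f*d,d],-1)
    return (P-V[:3,3])@V[:3,:3]
def proj(n,P):
    f,cx,cy,V=cam(n); q=V[:3,:3]@P+V[:3,3]; return q[0]/q[2]*f+cx,q[1]/q[2]*f+cy
E
python3 - <<'E'
from h import *
for n in("side","top"):
    p,d=grab(n,n+"0"); f,cx,cy,V=cam(n); print(n,f,cx,cy,-V[:3,:3].T@V[:3,3],V[2,:3],(d==0).mean())
    for uv in((0,0),(639,0),(0,479),(639,479)): print(onz(n,*uv,0)[:2].round(3))
print(robot.read_t(),robot.read_grip_width(),robot.read_tcp_rot().round(3) if hasattr(robot.read_tcp_rot(),'round') else robot.read_tcp_rot())
E
```

```text
pics
side 509.8557848023481 318.6973036325118 250.65445118797135 [0.44904645 0.8266872  0.87744997] [ 0.07467359 -0.69664636 -0.71351783] 0.003929036458333333
[ 2.219 -1.603]
[-0.764 -1.715]
[1.032 0.548]
[-0.036  0.461]
top 524.4150529275095 317.9834967164032 237.60312512918108 [0.38784509 0.02265451 1.14346342] [ 0.12056913  0.01008784 -0.99265368] 0.003938802083333333
[1.09  0.777]
[ 1.076 -0.709]
[0.021 0.701]
[ 0.021 -0.628]
0.1 1.0052686615063162 [[-0.944 -0.329 -0.001]
 [-0.329  0.944  0.001]
 [ 0.     0.002 -1.   ]]
```

View pics/top0.png

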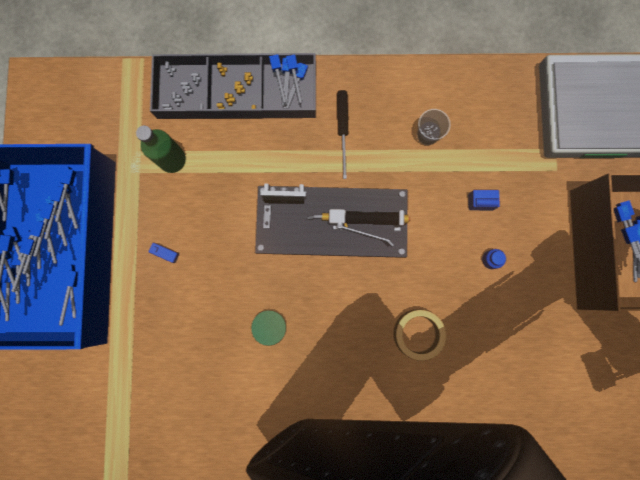

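View pics/side0.png

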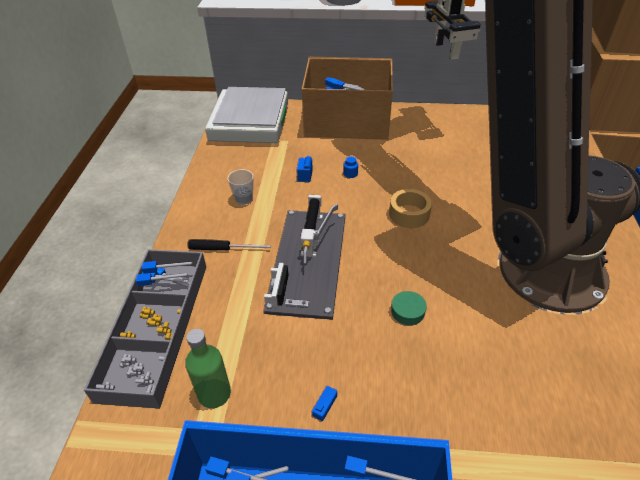

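```bash
cat >> h.py <<'E'
def rect(P):
    (c,s,a)=cv2.minAreaRect((P[:,:2]*1000).astype(np.float32)); return np.array(c)/1000,s,a
def blue(p):
    h=cv2.cvtColor(p,cv2.COLOR_RGB2HSV); return (abs(h[...,0].astype(int)-113)<13)&(h[...,1]>120)&(h[...,2]>50)
E
python3 - <<'E'
from h import *
for n,fb,lb in(("top",(240,425,170,270),(465,510,183,217)),("side",(250,355,190,330),(290,320,150,188))):
    p=np.load(n+"_rgb.npy");C=cloud(n,np.load(n+".npy"))
    u0,u1,v0,v1=fb; S=C[v0:v1,u0:u1]; c=p[v0:v1,u0:u1].astype(int)
    m=((S[...,2]>.007)&(S[...,2]<.017)&(c.max(-1)-c.min(-1)<30)).astype(np.uint8)
    m=cv2.morphologyEx(m,cv2.MORPH_OPEN,np.ones((3,3)))>0
    print(n,"base",rect(S[m]),"z",np.median(S[m][:,2]))
    # bits higher
    h=(S[...,2]>.042)&(S[...,2]<.056); print(" z~50 rect",rect(S[h]))
    u0,u1,v0,v1=lb; S=C[v0:v1,u0:u1]; b=blue(p[v0:v1,u0:u1]); Q=S[b]; 
    for lo,hi in((.01,.06),(.036,.06),(.036,.047),(.0475,.06)):
        q=Q[(Q[:,2]>lo)&(Q[:,2]<hi)]; print(" lock",lo,hi,len(q),rect(q) if len(q)>4 else 0,q.mean(0).round(4) if len(q) else 0, q[:,2].max() if len(q) else 0)
# zooms
a=cv2.imread("pics/top0.png");b=cv2.imread("pics/side0.png")
z=np.hstack([cv2.resize(a[160:280,240:440],(800,480))]);z2=np.hstack([cv2.resize(a[180:280,460:520],(300,500)),cv2.resize(b[140:340,240:400],(400,500))])
cv2.imwrite("pics/z1.png",z);cv2.imwrite("pics/z2.png",z2)
E
```

```text
top base (array([0.57833136, 0.0046246 ]), (327.3699951171875, 181.48524475097656), 88.240478515625) z 0.012227154978994952
 z~50 rect (array([0.57398468, 0.01738081]), (297.2248840332031, 53.89651107788086), 69.65432739257812)
 lock 0.01 0.06 436 (array([ 0.60455609, -0.32308228]), (36.275901794433594, 55.495147705078125), 0.17549452185630798) [ 0.604  -0.3214  0.0475] 0.05915289826823006
 lock 0.036 0.06 436 (array([ 0.60455609, -0.32308228]), (36.275901794433594, 55.495147705078125), 0.17549452185630798) [ 0.604  -0.3214  0.0475] 0.05915289826823006
 lock 0.036 0.047 224 (array([ 0.60495422, -0.32305695]), (55.06937789916992, 36.021358489990234), 88.72770690917969) [ 0.6101 -0.321   0.0438] 0.04692477352426198
 lock 0.0475 0.06 195 (array([ 0.60370264, -0.32121756]), (34.580322265625, 48.94022750854492), 0.17549452185630798) [ 0.597  -0.3217  0.0517] 0.05915289826823006
side base (array([0.56338483, 0.00740355]), (333.03509521484375, 148.81785583496094), 88.440185546875) z 0.012007413572643108
 z~50 rect (array([0.57463379, 0.01388136]), (303.1947021484375, 53.01948928833008), 70.4423599243164)
 lock 0.01 0.06 298 (array([ 0.60620416, -0.31783679]), (37.0235710144043, 60.59683609008789), 0.10966656357049942) [ 0.6043 -0.3087  0.038 ] 0.05636100592096894
 lock 0.036 0.06 191 (array([ 0.60640118, -0.31977252]), (36.63701629638672, 56.72459411621094), 0.10966657102108002) [ 0.6053 -0.3146  0.0458] 0.05636100592096894
 lock 0.036 0.047 120 (array([ 0.60640118, -0.31977252]), (36.63701629638672, 56.72459411621094), 0.10966657102108002) [ 0.609  -0.3132  0.0427] 0.04662770305327018
 lock 0.0475 0.06 65 (array([ 0.60410895, -0.31903757]), (26.98992919921875, 54.00653076171875), 1.2709544897079468) [ 0.5988 -0.3172  0.0514] 0.05636100592096894
```

View pics/z1.png

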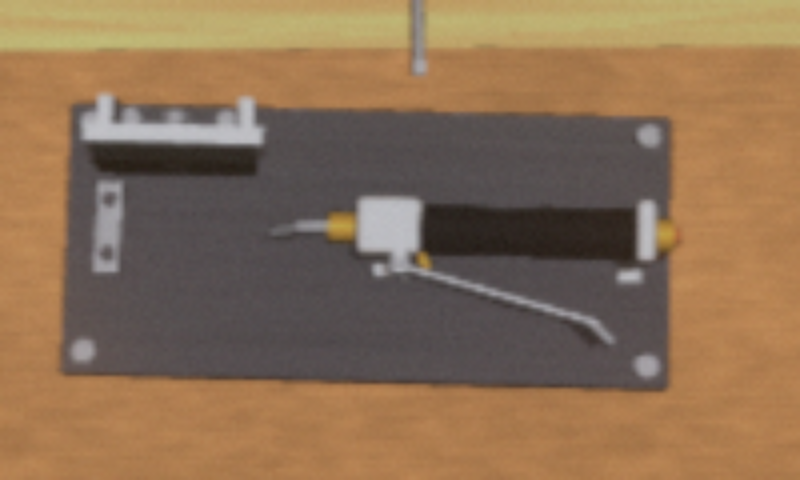

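View pics/z2.png

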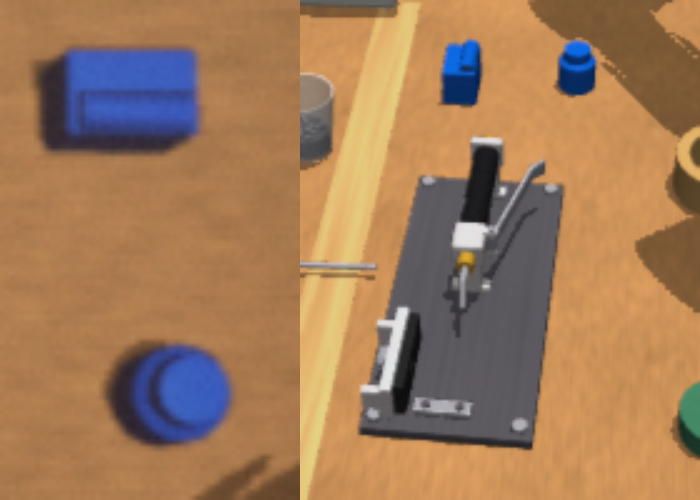

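z1: base corners at (72,103), (668,118), (667,388), (62,374) in the 4x crop. The lever is sprung out, with the handle at crop y≈230. z2: the housing stands nearly square, with its barrel ridge towards the robot.

```bash
python3 - <<'E'
from h import *
from scipy.spatial import cKDTree
K=np.array([(72,103),(668,118),(667,388),(62,374)])/4+[240,160]-.375
W=np.array([onz("top",*k,.012)[:2] for k in K]); print(W.round(4))
M=np.array([(75,145),(75,-185),(-75,-185),(-75,145)])/1000
def fit(M,W):
    a,b=M-M.mean(0),W-W.mean(0); th=np.arctan2((a[:,0]*b[:,1]-a[:,1]*b[:,0]).sum(),(a*b).sum())
    R=np.array([[np.cos(th),-np.sin(th)],[np.sin(th),np.cos(th)]]); return th,R,W.mean(0)-R@M.mean(0)
th,R,t=fit(M,W); print("top",np.degrees(th),t, ((M@R.T+t)-W).round(4))
# side rect center -> origin
c=np.array([.56338,.0074]);th2=np.radians(-1.56);R2=np.array([[np.cos(th2),-np.sin(th2)],[np.sin(th2),np.cos(th2)]]);print("side o",c-R2@[0,-.02])
# cross-check by cloud in the fixture frame: handle black z>60, fence, stop, pad
for n in("top","side"):
    C=cloud(n,np.load(n+".npy")); p=np.load(n+"_rgb.npy").astype(int)
    Q=C.reshape(-1,3); F=np.c_[(Q[:,:2]-t)@R,Q[:,2]]; pm=p.reshape(-1,3)
    def rep(name,m): print(n,name,m.sum(), np.percentile(F[m],[3,50,97],axis=0).round(4).tolist() if m.sum() else 0)
    inb=(abs(F[:,0])<.075)&(F[:,1]>-.185)&(F[:,1]<.145)
    rep("fence",inb&(F[:,2]>.03)&(F[:,2]<.056)&(F[:,1]>.03)&(F[:,0]>.02))
    rep("fencewhite",inb&(F[:,2]>.03)&(F[:,2]<.056)&(F[:,1]>.03)&(pm.min(1)>110))
    rep("handle",inb&(F[:,2]>.07)&(F[:,1]<0)&(pm.max(1)<60))
    rep("stop",inb&(F[:,2]>.016)&(F[:,2]<.025)&(F[:,1]>.1)&(pm.min(1)>100))
    rep("lever",inb&(F[:,2]>.058)&(F[:,0]<-.01)&(F[:,1]<-.06)&(pm.min(1)>80))
E
```

```text
[[ 0.6418  0.1668]
 [ 0.6316 -0.1607]
 [ 0.483  -0.1567]
 [ 0.492   0.1706]]
top -1.6436533922091117 [0.56265771 0.02498581] [[ 0.      0.001 ]
 [ 0.0008 -0.0014]
 [-0.0007 -0.0011]
 [-0.0001  0.0015]]
side o [0.56392448 0.02739259]
top fence 557 [[0.0365, 0.0419, 0.0332], [0.0474, 0.0858, 0.0486], [0.07, 0.129, 0.0532]]
top fencewhite 288 [[0.0469, 0.0417, 0.0359], [0.0534, 0.0846, 0.0491], [0.0724, 0.131, 0.0537]]
top handle 607 [[-0.0114, -0.152, 0.0719], [-0.0011, -0.1026, 0.0788], [0.0114, -0.0513, 0.0835]]
top stop 166 [[-0.0645, 0.1139, 0.0162], [0.004, 0.1227, 0.0197], [0.0685, 0.1354, 0.0242]]
top lever 118 [[-0.0547, -0.1633, 0.0706], [-0.0372, -0.1122, 0.076], [-0.0114, -0.0633, 0.0852]]
side fence 486 [[0.0378, 0.0438, 0.0318], [0.0493, 0.0942, 0.0481], [0.0716, 0.1336, 0.052]]
side fencewhite 247 [[0.0468, 0.0393, 0.0352], [0.0543, 0.089, 0.0489], [0.0729, 0.132, 0.053]]
side handle 291 [[-0.01, -0.1498, 0.0711], [0.0, -0.1002, 0.0787], [0.0118, -0.0508, 0.0823]]
side stop 141 [[-0.0628, 0.1153, 0.0166], [0.0063, 0.1244, 0.0195], [0.0658, 0.1375, 0.0229]]
side lever 82 [[-0.0535, -0.1606, 0.0683], [-0.0353, -0.1162, 0.0747], [-0.0106, -0.0658, 0.0834]]
```

```bash
cat >> h.py <<'E'
O=np.array([.5633,.0262]); TH=np.radians(-1.6)
RF=np.array([[np.cos(TH),-np.sin(TH)],[np.sin(TH),np.cos(TH)]])
def fx(x,y): return O+RF@[x,y]
def tofx(p): return RF.T@(np.array(p)[:2]-O)
def ori(yx,yy):
    y=np.array([yx,yy,0])/np.hypot(yx,yy); z=np.array([0,0,-1.]); return np.c_[np.cross(y,z),y,z]
OG=ori(*RF[:,0]); OL=ori(0,1); OF=ori(*RF[:,1])
E
python3 - <<'E'
from h import *
g=fx(-.005,-.101)
for s in (1,-1):
    R=OG*[s,s,1]; print(s,robot.ik([*g,.17],R),robot.ik([*g,.049],R))
    print("lock",robot.ik([.6055,-.3215,.013],OL*[s,s,1]),robot.ik([*fx(.02,.085),.025],OF*[s,s,1]))
E
```

```text
1 [ 12.36062647  11.26509384 -16.79391662   0.         -61.94098954
 166.03937353] [ 12.36062647  18.49122649 -25.09036429   0.         -46.41840922
 166.03937353]
lock [-11.72023407  30.6705501  -10.06061119   0.         -49.26883871
 -78.27976593] [  29.46681249   23.03340624  -21.77167155    0.          -45.19492221
 -121.06681249]
-1 [ 12.36062647  11.26509384 -16.79391662   0.         -61.94098954
 -13.96062647] [ 12.36062647  18.49122649 -25.09036429   0.         -46.41840922
 -13.96062647]
lock [-11.72023407  30.6705501  -10.06061119   0.         -49.26883871
 101.72023407] [ 29.46681249  23.03340624 -21.77167155   0.         -45.19492221
  58.93318751]
```

```bash
python3 - <<'E'
from h import *
g=fx(-.005,-.101); R=OG*[-1,-1,1]
robot.goto([*g,.17],R); print(robot.read_t())
robot.servo_line([*g,.049],speed=.08); print(robot.read_t(),robot.read_force())
robot.move_gripper(0.0); w=robot.read_grip_width(); print(robot.read_t(),w,w*88,robot.read_force(),tofx(robot.read_position()))
robot.dwell(.9); p,d=grab("side","sq"); grab("top","sqt")
cv2.imwrite("pics/sqz.png",np.hstack([cv2.resize(cv2.imread("pics/sq.png")[160:330,240:400],(400,425)),cv2.resize(cv2.imread("pics/sqt.png")[140:310,260:420],(400,425))]))
print(robot.read_grip_width(),robot.read_t())
E
```

```text
2.4333
4.1 [ 0.32933298 -0.39107661  0.46199335]
5.025 0.36803416717504567 32.38700671140402 [ 0.87623293 -6.34073287 -4.5336505 ] [-0.00514218 -0.10197507]
0.3660216156074538 6.025
```

View pics/sqz.png

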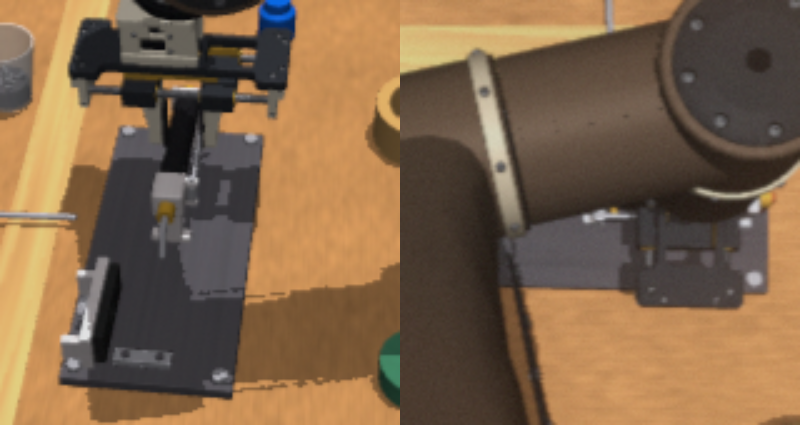

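The picture shows the fingers on both sides of the handle with the lever squeezed in, and the width of about 32 mm agrees. Next I release it and go above the housing.

```bash
python3 - <<'E'
from h import *
robot.move_gripper(1.0); robot.dwell(.3); print(robot.read_grip_width(),robot.read_force())
p=np.array(robot.read_position()); robot.servo_line([p[0],p[1],.17],speed=.12)
robot.goto([.6055,-.3215,.15],OL); print(robot.read_t(),robot.read_position())
grab("side","l0"); grab("top","l0t")
a=cv2.imread("pics/l0.png");b=cv2.imread("pics/l0t.png")
cv2.imwrite("pics/l0z.png",np.hstack([cv2.resize(a[130:290,240:400],(400,400)),cv2.resize(b[140:300,380:540],(400,400))]))
for n,lb in(("side",(290,320,145,190)),):
    p=np.load(n+"_rgb.npy");C=cloud(n,np.load(n+".npy"));u0,u1,v0,v1=lb; Q=C[v0:v1,u0:u1][blue(p[v0:v1,u0:u1])];Q=Q[(Q[:,2]>.036)&(Q[:,2]<.06)];print(n,len(Q),rect(Q))
E
```

```text
0.9988228105503285 [-0.40114193 -0.51887245 -0.33207902]
9.575 [ 0.60532181 -0.32094398  0.14951595]
side 192 (array([ 0.60621271, -0.31772031]), (36.42504119873047, 60.99586486816406), 0.8155275583267212)
```

View pics/l0z.png

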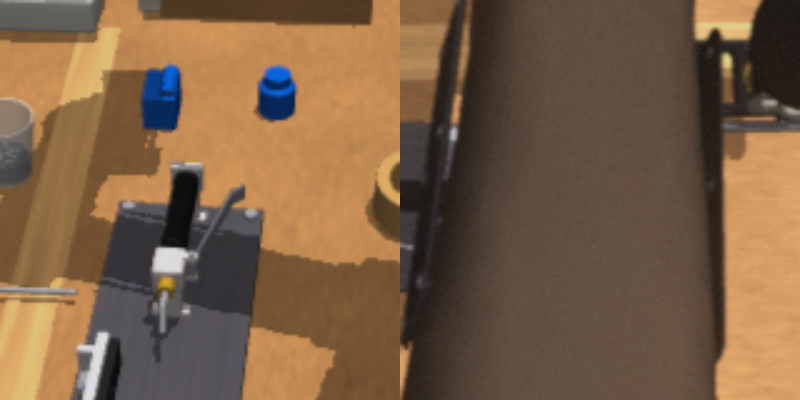

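The lever is sprung out again and the housing is untouched. Now grasp.

```bash
python3 - <<'E'
from h import *
robot.servo_line([.6055,-.3215,.013],speed=.08); print(robot.read_position(),robot.read_force())
robot.move_gripper(0.0); print(robot.read_grip_width()*88,robot.read_force(),robot.read_position(),robot.read_t())
robot.servo_line([.6055,-.3215,.16],speed=.1); robot.dwell(.2); print(robot.read_force(),robot.read_grip_width()*88)
t=fx(.002,.081)   # 15 mm before the pad, 4 mm short of the stop
robot.goto([*t,.16],OF); robot.dwell(.2);print(robot.read_t(),robot.read_position(),robot.read_force())
robot.servo_line([*t,.045],speed=.08); robot.dwell(.2)
print(robot.read_t(),robot.read_position(),robot.read_force())
grab("side","p0"); grab("top","p0t")
a=cv2.imread("pics/p0.png");b=cv2.imread("pics/p0t.png")
cv2.imwrite("pics/p0z.png",np.hstack([cv2.resize(a[190:330,240:380],(400,400)),cv2.resize(b[140:280,220:360],(400,400))]))
E
```

```text
[ 0.6058375  -0.32160021  0.01355633] [-0.23343911 -0.13227494 -1.36454479]
55.65155765431698 [-0.08825182 -0.88300319  0.79990793] [ 0.60561    -0.32160382  0.01308443] 12.1667
[-0.52539397 -0.44501568 -1.7501131 ] 55.66468018561672
15.7667 [0.56780346 0.10625271 0.15986407] [ 0.18608387 -0.50731837 -2.74662327]
17.5583 [0.56775597 0.10717663 0.04535989] [-0.59598592 -0.02056777 -2.20655146]
```

View pics/p0z.png

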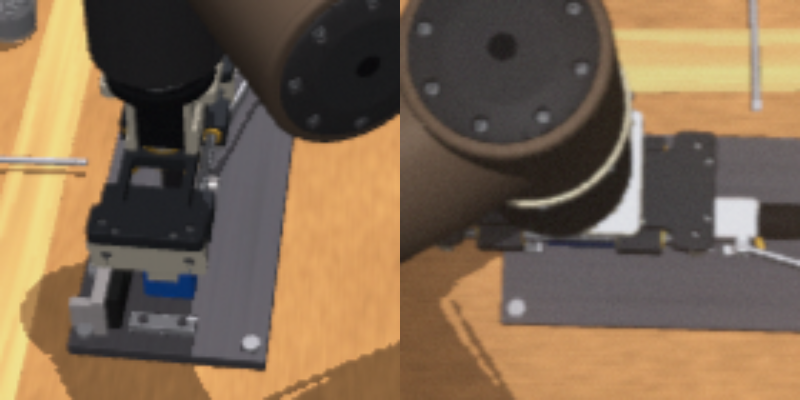

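The housing is held level over the nest, still short of the end stop. Lower until it touches the bed, then feel for the stop.

```bash
cat >> h.py <<'E'
def F(n=5):
    f=[]
    for _ in range(n): robot.dwell(.03); f.append(robot.read_force())
    f=np.mean(f,0); return np.r_[RF.T@f[:2],f[2]]
def to(x,y,z,s=.03): robot.servo_line([*fx(x,y),z],ori=OF,speed=s)
E
python3 - <<'E'
from h import *
z=.0275; to(.002,.081,z,.05); b=F(8); print("base",b,robot.read_t())
while z>.0225:
    z-=.0005; to(.002,.081,z); f=F()-b
    print(round(z,4),f.round(2))
    if f[2]>2: break
z+=.0005; to(.002,.081,z); b=F(8); y=.081; print("z",z,b)
while y<.090:
    y+=.0005; to(.002,y,z); f=F()-b; print(round(y,4),f.round(2))
    if f[1]<-2: break
print(robot.read_t(),tofx(robot.read_position()),robot.read_grip_width()*88)
E
```

```text
base [ 0.0936844  -0.30586877 -2.08941599] 18.425
0.027 [0.09 0.53 0.18]
0.0265 [0.05 0.58 0.16]
0.026 [ 0.02  0.11 -0.3 ]
0.0255 [-0.16  0.52  0.07]
0.025 [0.05 0.78 0.66]
0.0245 [-2.53  0.17  7.66]
z 0.024999999999999998 [-1.02608721 -0.02224077  2.17410499]
0.0815 [ 1.23 -3.    1.41]
21.8583 [0.00199656 0.08121584] 55.933257248816915
```

```bash
python3 - <<'E'
from h import *
z=.0254; y=.0805; to(.002,y,z); b=F(8); print("z",z,b,robot.read_t())
while y<.090:
    y+=.0005; to(.002,y,z); f=F()-b; print(round(y,4),f.round(2))
    if f[1]<-3: break
print(robot.read_t(),tofx(robot.read_position()),robot.read_grip_width()*88)
E
```

```text
z 0.0254 [-0.21762733 -0.04167072 -2.05253252] 22.375
0.081 [ 0.46  0.17 -0.34]
0.0815 [ 0.14 -0.1  -0.  ]
0.082 [ 0.13  0.21 -0.33]
0.0825 [ 0.1   0.16 -0.08]
0.083 [ 0.2   0.06 -0.29]
0.0835 [-0.12  0.51 -0.2 ]
0.084 [-0.05  0.28  0.22]
0.0845 [ 0.58 -0.04  0.19]
0.085 [ 0.35 -0.06  0.12]
0.0855 [ 0.43  0.03 -0.13]
0.086 [ 0.65 -2.76  0.72]
0.0865 [ 1.41 -5.57  1.26]
27.375 [0.001866   0.08574505] 55.79966018782348
```

The stop touches at y ≈ 0.0857, which agrees with 1 mm past the bush line. I back off 0.9 mm and press.

```bash
python3 - <<'E'
from h import *
z=.0254; y=.0848; to(.002,y,z); to(.012,y,z); b=F(8); x=.012; print("base",b,robot.read_t())
while x<.030:
    x+=.0005 if x>.0145 else .001
    to(x,y,z); f=F(4)-b; print(round(x,4),f.round(2))
    if f[0]<-9.5: break
robot.dwell(.8); print(robot.read_t(),x,(F(10)-b).round(2),tofx(robot.read_position()),robot.read_position()[2],robot.read_ft_torque(),robot.read_grip_width()*88)
E
```

```text
base [-0.07559842 -0.34239426 -2.06085638] 28.375
0.013 [0.18 0.03 0.18]
0.014 [0.09 0.18 0.24]
0.015 [ 0.13 -0.32 -0.39]
0.0155 [ 0.18  0.63 -0.18]
0.016 [-0.06  0.17 -0.33]
0.0165 [-0.12  0.33 -0.07]
0.017 [ 0.36  0.4  -0.06]
0.0175 [-0.    0.36 -0.36]
0.018 [-0.09  0.6   0.4 ]
0.0185 [-1.76  0.58  0.9 ]
0.019 [-2.6   1.21  1.83]
0.0195 [-4.03  1.23  2.37]
0.02 [-5.09  1.31  3.25]
0.0205 [-6.08  1.64  4.  ]
0.021 [-6.55  2.2   4.76]
0.0215 [-7.25  2.14  5.15]
0.022 [-7.78  1.75  5.48]
0.0225 [-8.51  2.33  5.89]
0.023 [-9.4   2.54  6.02]
0.0235 [-10.7    3.16   6.74]
36.8417 0.02350000000000001 [-10.31   3.29   6.91] [0.02184823 0.08466975] 0.025244647720180438 [1.18349399 3.74258513 0.05685727] 55.77293129056227
```

```bash
python3 - <<'E'
from h import *
R=np.array(robot.read_tcp_rot()); print((OF.T@R).round(4).tolist())
for dz,dy in((.0004,0),(.0008,0),(.0012,0),(.0012,.0005)):
    to(.0235,.0848+dy,.0254+dz); f=F(8)+[.08,.34,2.06]; p=robot.read_position(); print(dz,dy,f.round(2),tofx(p),p[2])
grab("side","e0"); grab("top","e0t"); print(robot.read_t())
a=cv2.imread("pics/e0.png");b=cv2.imread("pics/e0t.png")
cv2.imwrite("pics/e0z.png",np.hstack([cv2.resize(a[230:320,255:345],(400,400),interpolation=cv2.INTER_CUBIC),cv2.resize(b[160:250,240:330],(400,400))]))
E
```

```text
[[1.0, -0.0002, 0.0026], [0.0002, 1.0, -0.0005], [-0.0026, 0.0005, 1.0]]
0.0004 0 [-9.39  2.98  4.66] [0.02162445 0.08463638] 0.025297572854973423
0.0008 0 [-9.23  3.55  2.47] [0.02146166 0.08466119] 0.025352881793499864
0.0012 0 [-8.89  3.94  0.39] [0.02126277 0.08461032] 0.02542626851801491
0.0012 0.0005 [-8.47  1.91  0.66] [0.0211741  0.08468841] 0.025444901782467992
39.3417
```

View pics/e0z.png

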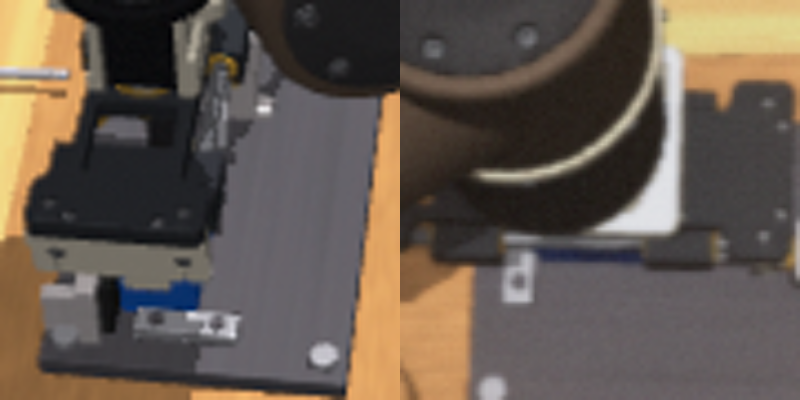

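```bash
python3 - <<'E'
from h import *
for x in(.0240,.0245,.0250):
    to(x,.0853,.0268); f=F(8)+[.08,.34,2.06]; print(x,f.round(2))
    if f[0]<-9.7: break
for _ in range(3):
    robot.dwell(.5); f=F(8)+[.08,.34,2.06]; p=robot.read_position(); print(f.round(2),tofx(p),p[2],robot.read_grip_width()*88)
R=np.array(robot.read_tcp_rot()); print((OF.T@R).round(4).tolist(),robot.read_t())
p,d=grab("side","e1"); C=cloud("side",d); b=blue(p); b[:, :270]=0; b[:,330:]=0; b[:280]=0; b[320:]=0
Q=C[b]; Q=np.c_[(Q[:,:2]-O)@RF,Q[:,2]]; Q=Q[(Q[:,1]>.09)]; print(len(Q),np.percentile(Q,[2,50,98],axis=0).round(4).tolist())
T=C[190:235,280:345].reshape(-1,3);c=p[190:235,280:345].reshape(-1,3).astype(int)
T=np.c_[(T[:,:2]-O)@RF,T[:,2]];m=(T[:,2]>.058)&(T[:,2]<.09)&(T[:,0]<-.03)&(T[:,1]<-.06)&(T[:,1]>-.18);print("lever",m.sum(),T[m].mean(0) if m.any() else 0)
E
```

```text
0.024 [-9.31  2.62  0.29]
0.0245 [-9.72  2.72  0.75]
[-9.58  2.71  0.98] [0.02167456 0.08463623] 0.025441753816954633 55.69339360831408
[-9.8   2.51  0.86] [0.02172462 0.08467269] 0.025462087273064926 55.67866519423781
[-9.43  2.68  0.64] [0.02168178 0.08465644] 0.025436524300487054 55.73082345874084
[[1.0, -0.0009, 0.005], [0.0009, 1.0, -0.0012], [-0.005, 0.0013, 1.0]] 42.675
88 [[0.0033, 0.1027, 0.0152], [0.0176, 0.112, 0.0253], [0.0396, 0.1148, 0.0372]]
lever 0 0
```

```bash
python3 - <<'E'
from h import *
f=F(8)+[.08,.34,2.06]; print(f.round(2),robot.read_t()); robot.job_done()
E
```

```text
[-9.84  2.9   0.57] 42.9917
the job is handed in; nothing more can be done
```

I squeezed and released the air gun, then pressed the lock housing against the fence. I handed the job in at about 43 s with the arm still holding and pressing it. The rig gives no verdict.

**Air gun:** the lever was squeezed home for about 1 s. The jaws stopped 32 mm apart, against 34 mm expected. A picture taken after letting go shows the lever sprung back. I repeated that check at the end by depth, but it found no lever points, because I looked in too small a part of the picture or the arm was in the way. So the sprung-back lever rests on the earlier picture, and nothing touched it afterwards.

**Housing position:** the end stop was felt at fixture y ≈ 85.7 mm. I backed off 1 mm and the gripper then read y ≈ 84.7 mm, within 1 mm of the bush line. The gripper's yaw error against the fence direction was about 0.001 rad.

**Push:** it held steady at 9.4–9.8 N over the last seconds. The gripper had moved about 3.6 mm into the sponge, which would give about 9 N, so the two agree.

**What was not clean:**
- Pressing built up about 7 N of upward bed reaction. I cut this to about 0.6 N by raising the target 1.4 mm, and the gripper itself rose only 0.2 mm.
- A sideways force of about 2.7 N along the fence remained.
- I could not measure the housing's forward tilt directly. From the bed clearance I estimate it is under 0.03 rad.

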